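# Square a stack of blanking plates and close the hold-down flap

### The job

The five blanking plates in the wooden jig lie askew. Tap the stack from its open sides until all five plates are flush with each other and home against both fences, then tip the hinged steel flap over and press it fully shut on top of the stack. Leave the conduit elbow, the screw jar and the tape measure that stand round the jig where they are.

Things in the scene. Friction and masses are not known exactly. Their poses are not given: they have to be found in the camera images.
- jig: wooden squaring jig fixed to the table; origin on the table, z up. Platform 12 mm thick with two fences, 15 mm thick, tops at z 38 mm: back fence along y (inner face x = +50 mm, y -50 to +85) and left fence along x (inner face y = +70 mm, x -45 to +50). The -x and -y sides are open: the platform ends at x = -20 and y = -36 mm, so squared plates overhang it by 10 and 14 mm
- corner (a point): inside corner of the two fences, on the platform's top; axes as the jig's. A squared plate has its centre 40 mm to -x and 60 mm to -y of this point
- flap (a joint): angle of the steel hold-down flap hinged on the left fence, in rad: 0 = fully shut, flat just above the stack (underside at the top of the squared stack); 1.57 = upright; up to 2.1 = leaning back, away from the plates. It stays at whatever angle it is left
- flap_hinge (a point): middle of the flap's hinge line, on top of the left fence, 43.5 mm above the table; axes as the jig's: the hinge line runs along x; the shut flap reaches from here towards -y, over the stack
- flap_end (a point): middle of the flap's free end, on its upper face (the face that is up when shut), 64 mm from the hinge. The flap is 50 mm wide along the hinge, 3 mm thick, with its outermost 8 mm bent up a little
- plate1: bottom plate of the stack of five equal white plastic blanking plates, 80 mm (its x) by 120 mm (its y) by 6 mm thick, about 0.07 kg; origin at the centre of its underside
- plate2: second plate of the stack of five equal white plastic blanking plates, 80 mm (its x) by 120 mm (its y) by 6 mm thick, about 0.07 kg; origin at the centre of its underside
- plate3: third plate of the stack of five equal white plastic blanking plates, 80 mm (its x) by 120 mm (its y) by 6 mm thick, about 0.07 kg; origin at the centre of its underside
- plate4: fourth plate of the stack of five equal white plastic blanking plates, 80 mm (its x) by 120 mm (its y) by 6 mm thick, about 0.07 kg; origin at the centre of its underside
- plate5: top plate of the stack of five equal white plastic blanking plates, 80 mm (its x) by 120 mm (its y) by 6 mm thick, about 0.07 kg; origin at the centre of its underside
- elbow: grey conduit elbow, about 60 x 60 x 30 mm, loose beside the left fence; origin under its centre
- jar: jar of screws with a red lid, 63 mm across, 80 mm tall, loose, to the left of the jig; origin under its centre
- measure: tape measure, 36 x 82 x 65 mm, standing loose to the right of the jig and nearer the robot; origin under its centre

How it is judged (in metres and radians):
On the way, in this order (a step that is already met when the one before it is completed fails the run):
1. all five plates are squared against both fences while the flap is still open (x of plate1 in the frame of corner between -0.043 and -0.037 m and y of plate1 in the frame of corner between -0.063 and -0.057 m and angle between the x axis of each of plate1, plate2, plate3, plate4, plate5 and the x axis of jig, either way round below 0.04 rad and z of each of plate1, plate2, plate3, plate4, plate5 in the frame of corner below 0.027 m and angle between each of plate1, plate2, plate3, plate4, plate5's own z axis and vertical below 0.06 rad and x of plate2 in the frame of corner between -0.043 and -0.037 m and y of plate2 in the frame of corner between -0.063 and -0.057 m and x of plate3 in the frame of corner between -0.043 and -0.037 m and y of plate3 in the frame of corner between -0.063 and -0.057 m and x of plate4 in the frame of corner between -0.043 and -0.037 m and y of plate4 in the frame of corner between -0.063 and -0.057 m and x of plate5 in the frame of corner between -0.043 and -0.037 m and y of plate5 in the frame of corner between -0.063 and -0.057 m and value of joint flap above 0.5 rad), for 0.2 s.
2. the flap is pressed shut (value of joint flap below 0.12 rad), for 0.2 s.
At the end, for the whole second after the job is handed in: All five plates lie flat in their stack, each with its centre within 3 mm of the squared place (touching both fences) along both fence directions and turned less than 0.04 rad from the fences; the flap is shut (joint under 0.12 rad); everything is at rest (x of plate1 in the frame of corner between -0.043 and -0.037 m and y of plate1 in the frame of corner between -0.063 and -0.057 m and angle between the x axis of each of plate1, plate2, plate3, plate4, plate5 and the x axis of jig, either way round below 0.04 rad and z of each of plate1, plate2, plate3, plate4, plate5 in the frame of corner below 0.027 m and angle between each of plate1, plate2, plate3, plate4, plate5's own z axis and vertical below 0.06 rad and x of plate2 in the frame of corner between -0.043 and -0.037 m and y of plate2 in the frame of corner between -0.063 and -0.057 m and x of plate3 in the frame of corner between -0.043 and -0.037 m and y of plate3 in the frame of corner between -0.063 and -0.057 m and x of plate4 in the frame of corner between -0.043 and -0.037 m and y of plate4 in the frame of corner between -0.063 and -0.057 m and x of plate5 in the frame of corner between -0.043 and -0.037 m and y of plate5 in the frame of corner between -0.063 and -0.057 m and value of joint flap below 0.12 rad and linear speed of each of plate1, plate2, plate3, plate4, plate5 below 0.02 m/s).
It fails at once if the conduit elbow is moved more than 20 mm (distance of elbow from where it was at the start of the episode above 0.02 m).
It fails at once if the screw jar is moved more than 20 mm (distance of jar from where it was at the start of the episode above 0.02 m).
It fails at once if the tape measure is moved more than 20 mm (distance of measure from where it was at the start of the episode above 0.02 m).
It also fails if it takes over 72 s, if anything falls off the work surface, if the arm or the gripper's body presses on something with over 40 N, if the wrist force passes 120 N, or if a joint passes its speed limit or range.

### The arm

A 6-joint arm with a two-finger parallel gripper is mounted at the origin on a cart in front of the work surface, level with it; the furniture and walls round the work are solid. World frame = base frame: x ahead of the robot, y to its left, z up, the work surface at z = 0. Lengths are in mm, angles in rad, forces in N, time in s.
With the tool pointing down it reaches from about 275 to 775 mm from the base axis. Payload 14.6 kg.
Tool frame: the origin (TCP) lies at the very end of the fingers, on their centre line; the grasp point (between the pads) lies grip_depth behind it (grip_depth is the distance from the TCP to the grasp point, in mm); z points along the fingers, y is the line along which they close (so a half turn about z gives the same grasp; the last joint's range is limited). The gripper opens to 85 mm and grips with 20 to 120 N. Pads are 22 mm wide; open, the fingers measure 114 mm over their backs; the gripper's body (76 mm by 85 mm) begins 54 mm behind the grasp point. The pads swing forward as they close: fully open they stand 13 mm farther back than shut.
Start: joints at [1.157, 0.263, -0.048, 1.259, 0, 1.415], TCP at [134.363, 507.518, 231.278] pointing down, gripper open.
Joint ranges: [-2.65, 2.65], [-0.89, 1.7], [-1.18, 1.37], [-2.13, 2.11], [-1.35, 1.29], [-3.14, 3.14]. Speed limits (rad/s): [1.89, 1.89, 2.57, 2.79, 3.14, 3.14].

### API

Orientations are given as a unit quaternion [x, y, z, w].
In Python, from station import * gives the robot as it stands.
- The arm moves only by the tool servo_tool, never from a script. Its argument "targets" is one flat list of numbers, 7 for each row, row after row: the shift along the tool's x, y, z scaled (see below), then the turn, a rotation vector about the tool's x, y, z scaled (see below), then the opening, from 0 (shut) to 1 (fully open). A call has 1 to 20 rows; each row shifts and turns the commanded pose from where the row before left it, along the tool's axes as they then stand; what a row does not reach is not made up. The controller multiplies each number of a shift by 40 mm and each number of a turn by 0.1 rad. A row lasts 1/12 s, in which the tool goes at most 41.7 mm and 7.16 degrees, less where a joint would pass 70% of its speed; a pose out of reach is approached as far as the arm can. A call with a number of a shift or a turn outside -1 to 1 is refused whole. A call with a gripper value outside its range is refused whole. The fingers move at their own pace and stop on an object; the grip force is fixed at half the most. Time passes only in rows, so rows that do not move let the fingers close. It gives the time, the measured TCP pose, the force, the opening and the grip force at its end, in the units of the state.
- read_state(): the state, without advancing time (a new reading comes with each control period).
- camera(name): name is "scene" or "top" or "wrist"; returns a dict with "frame" (480x640x3 uint8, blue, green, red), "mtx" (3x3 intrinsics, pixels), "extrinsics" (4x4, takes a point from camera to world coordinates). Camera axes: x right, y down, z forward; pixel columns grow to the right and rows downward; lengths in mm; the calibration is good to about 2 mm. A picture is of the moment at which its call begins. There is no depth.
- sign_off(): hands the job in; it is judged then, once.
Trained networks look in the newest picture that a camera, given by its name, has taken for a name from the list of things; names that differ only in an ending like _2 or _b are one class to them, and where a whole thing is asked for, a point or a joint stands for the part that bears it (a point fixed in the world has none). Each returns a list of dicts, best first, with "confidence" (0 to 1); they miss things now and then, are a little off and sometimes report something else, mostly with a low value. They report only what shows in the picture. A call takes as long as a camera call.
- boxes_of(camera, name): "bbox" ([left, top, right, bottom] in pixels, round what is visible of it).
The state is a dict: "time": time; "joints": joint angles; "qvel": joint speeds; "joint_torque": joint torques, N m; "tcp_pos": TCP position; "eef_rot": TCP orientation; "ft_force": force on the tool from outside, world axes, zero at the start; "torque": the same for the moment, N m; "grip_width": opening from 0.0 (shut) to 1.0 (fully open); "finger_force": force on a finger pad.
Only numpy, scipy, OpenCV 4.12 (cv2) and the standard library are available. Lean on these libraries where they do the work, as an engineer would, in place of code of your own. Each camera call takes 0.05 s, during which the arm holds its last target. There are 200 camera calls.

## Working session

There is one attempt and no reset: what is moved stays moved. The work goes in short steps, Python scripts to look and compute and a tool call to move; the robot and the scene stay as the last step left them, time stands still between calls to the robot, and variables do not carry over. Pictures are saved under pics/ and viewed, at most 13 in all, crops included, and the job is handed in when it is done.

Besides the shell and the picture viewer there is one more tool, called by a JSON object that holds its "name" and its "arguments", one argument or row to a line. servo_tool: Moves the arm, as the interface text tells. Shifts and turns lie within -1 to 1; 1 stands for 40 mm of shift or 0.1 rad of turn. Its arguments: {"type":"object","properties":{"targets":{"type":"array","items":{"type":"number"}}},"required":["targets"]}

```bash
mkdir -p pics; python3 - <<'E'
from station import *
import cv2,numpy as np
s=read_state();print(s)
ims=[]
for c in("scene","top","wrist"):
    d=camera(c);cv2.imwrite(f"pics/{c}0.png",d["frame"]);print(c,d["mtx"].tolist(),np.round(d["extrinsics"],3).tolist())
    for n in("jig","flap","plate5","elbow","jar","measure"):
        print(n,[(np.round(b["bbox"]).tolist(),round(b["confidence"],2)) for b in boxes_of(c,n)[:2]])
E
```

```text
{'time': 0.0, 'joints': array([ 1.15669754e+00,  2.63506278e-01, -4.89339697e-02,  1.25939504e+00,
       -1.46940509e-05,  1.41549188e+00]), 'qvel': array([ 1.31154394e-03, -1.38962745e-03, -9.17483487e-04, -1.89340465e-05,
       -1.17548628e-04, -6.08969465e-04]), 'joint_torque': array([ 1.08108914e-03, -6.37615156e+01,  3.84566045e+01,  1.35058854e-02,
       -1.06647617e-04,  1.66404413e-05]), 'tcp_pos': array([134.25556487, 507.26074418, 230.83481457]), 'eef_rot': array([ 1.29036355e-01,  9.91639728e-01, -5.00633491e-04, -1.38856032e-04]), 'ft_force': array([ 0.4986632 , -0.18146829, -0.33191261]), 'torque': array([-0.00194936,  0.01581157,  0.03713181]), 'finger_force': 0.0, 'grip_width': 0.9969940707906532}
scene [[524.9099021854192, 0.0, 314.5781662131641], [0.0, 524.9099021854192, 241.39649032532273], [0.0, 0.0, 1.0]] [[0.685, -0.399, 0.61, -123.666], [-0.728, -0.349, 0.59, -605.222], [-0.022, -0.848, -0.529, 602.79], [0.0, 0.0, 0.0, 1.0]]
jig [([308.0, 206.0, 392.0, 274.0], 0.76), ([308.0, 207.0, 330.0, 243.0], 0.51)]
flap [([306.0, 204.0, 331.0, 244.0], 0.91)]
plate5 [([3
[... 337 characters left out ...]
0.194, 310.707], [-1.0, -0.01, 0.005, -5.066], [-0.003, -0.194, -0.981, 997.127], [0.0, 0.0, 0.0, 1.0]]
jig [([303.0, 192.0, 387.0, 268.0], 0.57)]
flap [([303.0, 211.0, 329.0, 247.0], 0.93)]
plate5 [([332.0, 223.0, 377.0, 265.0], 0.9), ([340.0, 246.0, 401.0, 263.0], 0.63)]
elbow [([254.0, 211.0, 291.0, 241.0], 0.73), ([332.0, 224.0, 387.0, 266.0], 0.25)]
jar []
measure [([448.0, 290.0, 494.0, 318.0], 0.89)]
wrist [[391.31498569611006, 0.0, 326.64905006563083], [0.0, 391.31498569611006, 241.50872854603338], [0.0, 0.0, 1.0]] [[0.256, 0.933, 0.253, 69.124], [0.967, -0.247, -0.067, 523.736], [-0.0, 0.262, -0.965, 374.426], [0.0, 0.0, 0.0, 1.0]]
jig []
flap []
plate5 []
elbow []
jar []
measure []
```

```bash
python3 - <<'E'
import cv2
a=cv2.imread("pics/top0.png")[150:350,220:520]
cv2.imwrite("pics/topc.png",cv2.resize(a,(780,520),interpolation=cv2.INTER_CUBIC))
a=cv2.imread("pics/scene0.png")[190:390,220:430]
cv2.imwrite("pics/scenec.png",cv2.resize(a,(630,600),interpolation=cv2.INTER_CUBIC))
E
```

```text
(no output)
```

View pics/topc.png

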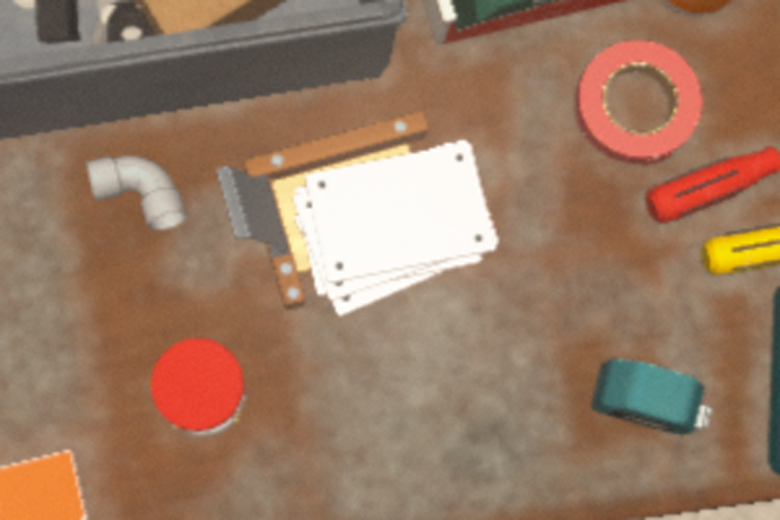

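View pics/scenec.png

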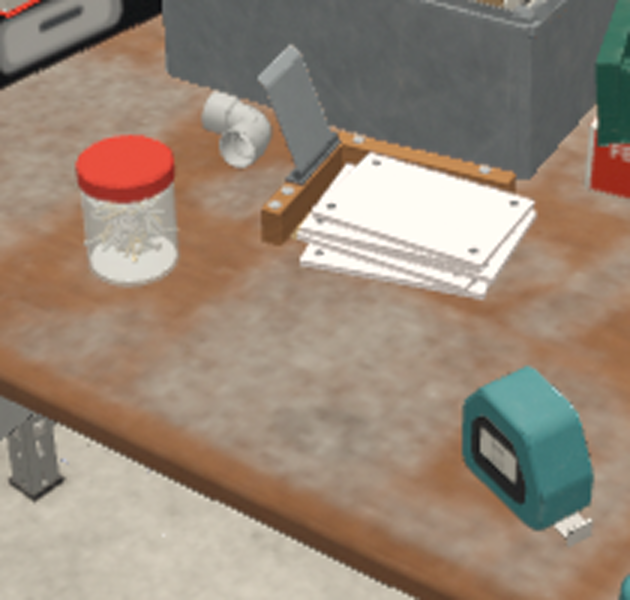

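The top view shows the jig turned about 15°, with the plates spread towards its -x and -y sides. The flap at crop (230,205) leans back, with the elbow at (140,190), the jar at (197,385) and the measure at (650,395). Next I fit the jig pose from the fence-top corners.

```bash
cat > h.py <<'E'
import numpy as np,cv2
from station import *
from scipy.optimize import least_squares
def ray(d,px,z):
    K,E=d["mtx"],d["extrinsics"]
    r=E[:3,:3]@np.linalg.solve(K,[px[0],px[1],1]);t=(z-E[2,3])/r[2]
    return (E[:3,3]+t*r)
def proj(d,P):
    P=np.atleast_2d(P);E=d["extrinsics"];c=(P-E[:3,3])@E[:3,:3];q=c@d["mtx"].T
    return q[:,:2]/q[:,2:]
def Rz(a): return np.array([[np.cos(a),-np.sin(a),0],[np.sin(a),np.cos(a),0],[0,0,1]])
def j2w(J,P): return np.atleast_2d(P)@Rz(J[2]).T+[J[0],J[1],0]
def w2j(J,P): return (np.atleast_2d(P)-[J[0],J[1],0])@Rz(J[2])
E
python3 - <<'E'
from h import *
d=camera("top");s=camera("scene")
f=lambda p:np.array(p)/2.6+[220,150]
m=np.array([[65,85,38],[50,85,38],[65,-50,38],[50,-50,38],[-45,85,38],[-45,70,38]])
px=[f(p) for p in([246,160],[252,177],[424,112],[427,131],[287,307],[303,302])]
g=lambda p:np.array(p)/3+[220,190]
ms=np.array([[-45,85,38],[-45,70,38],[50,-50,38]]); ps=[g(p) for p in([263,207],[286,212],[514,190])]
def res(J): return np.r_[(proj(d,j2w(J,m))-px).ravel(),(proj(s,j2w(J,ms))-ps).ravel()]
r=least_squares(res,[450,0,0.2]);J=r.x;print(J,np.round(res(J),1))
np.save("J.npy",J)
for p in([305,175],[468,140],[497,243],[335,283]): print("p5",w2j(J,ray(d,f(p),42)).round(1))
for p,z in(([340,315],24),([482,258],24)): print("low",w2j(J,ray(d,f(p),z)).round(1))
for n,p,z in(("elbow",[140,190],15),("elbowR",[185,225],0),("jar",[197,385],80),("meas",[650,395],30),("measTL",[595,405],0),("flapend",[219,170],95),("flapend",[245,238],95)):
    w=ray(d,f(p),z);print(n,w.round(),w2j(J,w).round(1))
print(j2w(J,[[10,10,0]]))
E
```

```text
[ 5.36377196e+02 -7.77226169e+01  2.80509789e-01] [-0.2 -0.4 -0.4  0.6  0.9 -0.5  2.  -0.4 -0.1 -0.7  1.6 -0.9 -1.2  0.1
 -1.9  0.3 -1.4 -2.3]
p5 [[41.3 47.5 42. ]]
p5 [[ 35.  -71.7  42. ]]
p5 [[-42.4 -69.3  42. ]]
p5 [[-39.4  48.4  42. ]]
low [[-59.6  49.7  24. ]]
low [[-47.1 -59.5  24. ]]
elbow [558.  99.  15.] [[ 69.3 164.1  15. ]]
elbowR [535.  67.   0.] [[ 38.8 139.3   0. ]]
jar [409.  51.  80.] [[-87.3 158.7  80. ]]
meas [ 410. -262.   30.] [[-172.4 -142.5   30. ]]
measTL [ 406. -231.    0.] [[-167.9 -110.7    0. ]]
flapend [552.  38.  95.] [[ 46.9 106.9  95. ]]
flapend [505.  20.  95.] [[ -2.9 102.4  95. ]]
[[543.21788522 -65.34501708   0.        ]]
```

{"name": "servo_tool", "arguments": {
  "targets": [0,0,0,0,0,-0.9,1,0,0,0,0,0,-0.9,1,0,0,0,0,0,-0.9,1,0,0,0,0,0,-0.9,1,0,0,0,0,0,-0.9,1,0,0,0,0,0,-0.9,1]
}}

```text
time: 1.65
tcp_pos: [134.3, 507.5, 231.3]
eef_rot: [-0.142, 0.99, 0.0, 0.0]
ft_force: [0.2, -0.3, 0.1]
grip_width: 0.999
finger_force: 0.0
```

{"name": "servo_tool", "arguments": {
  "targets": [-0.17,-0.85,0.12,0,0,0,1,-0.17,-0.85,0.12,0,0,0,1,-0.17,-0.85,0.12,0,0,0,1,-0.17,-0.85,0.12,0,0,0,1,-0.17,-0.85,0.12,0,0,0,1,-0.17,-0.85,0.12,0,0,0,1,-0.17,-0.85,0.12,0,0,0,1,-0.17,-0.85,0.12,0,0,0,1,-0.17,-0.85,0.12,0,0,0,1,-0.17,-0.85,0.12,0,0,0,1,-0.17,-0.85,0.12,0,0,0,1,-0.17,-0.85,0.12,0,0,0,1,-0.17,-0.85,0.12,0,0,0,1,-0.17,-0.85,0.12,0,0,0,1,-0.17,-0.85,0.12,0,0,0,1,-0.17,-0.85,0.12,0,0,0,1,-0.17,-0.85,0.12,0,0,0,1,-0.17,-0.85,0.12,0,0,0,1,-0.17,-0.85,0.12,0,0,0,1,-0.17,-0.85,0.12,0,0,0,1]
}}

```text
time: 3.32
tcp_pos: [454.2, -109.9, 135.1]
eef_rot: [-0.14, 0.99, -0.0, 0.0]
ft_force: [-0.4, 0.0, 0.3]
grip_width: 1.001
finger_force: 0.0
```

```bash
cat >> h.py <<'E'
def where(t=True):
    s=read_state();J=np.load("J.npy");from scipy.spatial.transform import Rotation as R
    M=R.from_quat(s["eef_rot"]).as_matrix()
    print("t",round(s["time"],2),"jig",w2j(J,s["tcp_pos"]).round(1),"yawerr",round(np.arctan2(M[1,1],M[0,1])-np.pi/2-J[2],3),"tilt",np.round(Rz(J[2]).T@M[:,2],3),"F(jig)",(s["ft_force"]@Rz(J[2])).round(1),"g",round(s["grip_width"],2))
    return s
E
python3 - <<'E'
from h import *
where()
d=camera("wrist");cv2.imwrite("pics/w1.png",d["frame"])
for n in("plate5","jig","flap"):print(n,[(np.round(b["bbox"]).tolist(),round(b["confidence"],2)) for b in boxes_of("wrist",n)[:3]])
E
```

```text
t 3.32 jig [[-87.8  -8.2 135.1]] yawerr 0.0 tilt [ 0. -0. -1.] F(jig) [-0.3  0.1  0.3] g 1.0
plate5 [([258.0, 292.0, 426.0, 319.0], 0.93), ([247.0, 275.0, 413.0, 306.0], 0.88), ([296.0, 298.0, 427.0, 398.0], 0.77)]
jig [([302.0, 297.0, 553.0, 479.0], 0.58)]
flap [([448.0, 381.0, 548.0, 480.0], 0.74), ([521.0, 190.0, 640.0, 322.0], 0.67)]
```

View pics/w1.png

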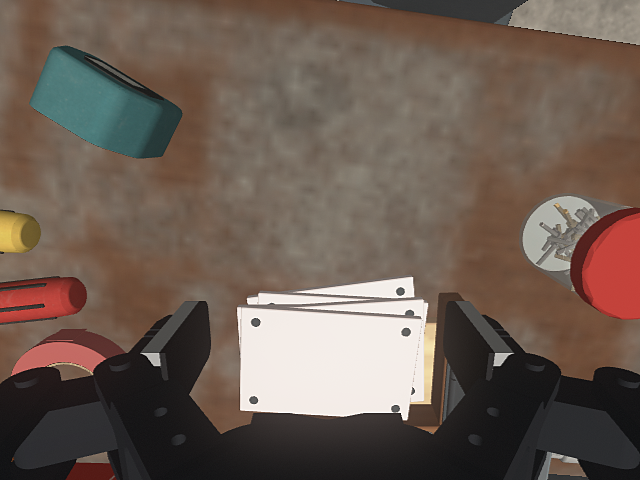

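The wrist view shows the five plates fanned between the fingers, columns 238–427. The left fence end sits at about (450,300), and the measure and jar are well clear. I narrow the opening and descend on the -x side.

{"name": "servo_tool", "arguments": {
  "targets": [0,0.15,0.66,0,0,0,0.7,0,0,0.66,0,0,0,0.7,0,0,0.66,0,0,0,0.7,0,0,0.66,0,0,0,0.7,0,0,0.63,0,0,0,0.7,0,0,0,0,0,0,0.7,0,0,0,0,0,0,0.7]
}}

```text
time: 4.1
tcp_pos: [451.2, -101.2, 4.6]
eef_rot: [-0.141, 0.99, 0.001, -0.001]
ft_force: [0.4, -0.6, 0.8]
grip_width: 0.7
finger_force: 0.0
```

```bash
python3 - <<'E'
from h import *
where()
d=camera("scene");cv2.imwrite("pics/s1.png",cv2.resize(d["frame"][190:390,220:430],(630,600),interpolation=2))
E
```

```text
t 4.1 jig [[-88.4   1.    4.6]] yawerr 0.002 tilt [-0.002  0.001 -1.   ] F(jig) [ 0.2 -0.7  0.8] g 0.7
```

View pics/s1.png

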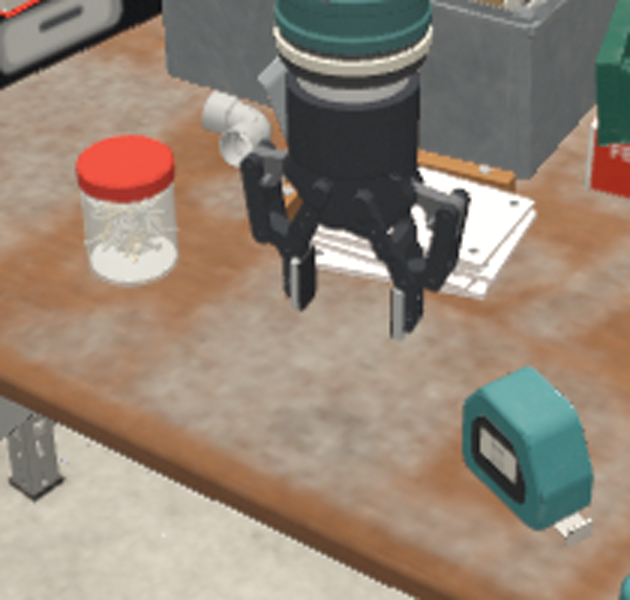

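The fingers stand just in front of the stack, in crop columns 285–425, clear of the jar and measure, with the tips slightly above the table. I push gently towards the back fence.

{"name": "servo_tool", "arguments": {
  "targets": [-0.1,0,0,0,0,0,0.7,-0.1,0,0,0,0,0,0.7,-0.1,0,0,0,0,0,0.7,-0.06,0,0,0,0,0,0.7,-0.06,0,0,0,0,0,0.7,-0.06,0,0,0,0,0,0.7,-0.06,0,0,0,0,0,0.7,-0.06,0,0,0,0,0,0.7,-0.06,0,0,0,0,0,0.7,-0.06,0,0,0,0,0,0.7,-0.06,0,0,0,0,0,0.7,-0.06,0,0,0,0,0,0.7,-0.06,0,0,0,0,0,0.7,-0.06,0,0,0,0,0,0.7]
}}

```text
time: 5.32
tcp_pos: [489.0, -91.6, 4.4]
eef_rot: [-0.14, 0.99, -0.0, -0.0]
ft_force: [-4.1, -0.8, 1.3]
grip_width: 0.699
finger_force: 2.3
```

```bash
python3 - <<'E'
from h import *
where()
E
```

```text
t 5.32 jig [[-49.4  -0.2   4.4]] yawerr 0.001 tilt [-0. -0. -1.] F(jig) [-4.1  0.3  1.3] g 0.7
```

{"name": "servo_tool", "arguments": {
  "targets": [-0.04,0,0,0,0,0,0.7,-0.04,0,0,0,0,0,0.7,-0.04,0,0,0,0,0,0.7]
}}

```text
time: 5.57
tcp_pos: [493.2, -90.6, 4.4]
eef_rot: [-0.14, 0.99, -0.0, -0.001]
ft_force: [-9.5, -5.9, 3.5]
grip_width: 0.697
finger_force: 5.3
```

{"name": "servo_tool", "arguments": {
  "targets": [-0.03,0,0,0,0,0,0.7,0,0,0,0,0,0,0.7]
}}

```text
time: 5.73
tcp_pos: [493.4, -90.5, 4.3]
eef_rot: [-0.14, 0.99, -0.001, -0.002]
ft_force: [-11.2, -6.6, 6.1]
grip_width: 0.7
finger_force: 6.5
```

```bash
python3 - <<'E'
from h import *
where()
E
```

```text
t 5.73 jig [[-44.8  -0.4   4.3]] yawerr -0.0 tilt [-0.003 -0.001 -1.   ] F(jig) [-12.6  -3.3   6.1] g 0.7
```

{"name": "servo_tool", "arguments": {
  "targets": [-0.03,0,0,0,0,0,0.7,-0.03,0,0,0,0,0,0.7,0,0,0,0,0,0,0.7]
}}

```text
time: 5.98
tcp_pos: [493.8, -90.3, 4.3]
eef_rot: [-0.139, 0.99, -0.001, -0.003]
ft_force: [-22.9, -12.6, 15.7]
grip_width: 0.7
finger_force: 12.7
```

{"name": "servo_tool", "arguments": {
  "targets": [-0.03,0,0,0,0,0,0.7,0,0,0,0,0,0,0.7]
}}

```text
time: 6.15
tcp_pos: [497.1, -89.3, 4.4]
eef_rot: [-0.14, 0.99, -0.0, -0.001]
ft_force: [-4.4, -3.7, -1.7]
grip_width: 0.702
finger_force: 2.9
```

```bash
python3 - <<'E'
from h import *
where()
d=camera("top");cv2.imwrite("pics/t2.png",cv2.resize(d["frame"][180:280,290:420],(780,600),interpolation=2))
E
```

```text
t 6.15 jig [[-40.9  -0.3   4.4]] yawerr -0.0 tilt [-0.002 -0.    -1.   ] F(jig) [-5.3 -2.3 -1.7] g 0.7
```

View pics/t2.png

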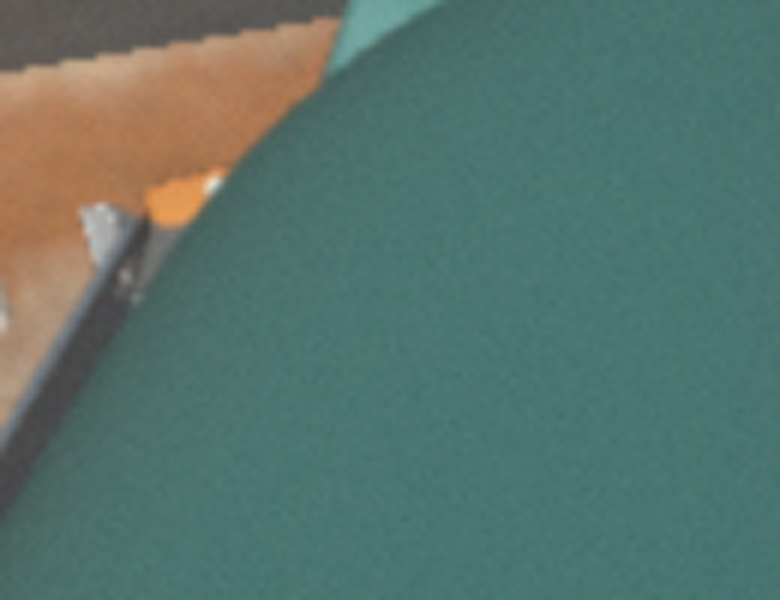

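The arm hides the stack in this view. The force dropped suddenly, so something slipped; I back off and look with the wrist camera.

{"name": "servo_tool", "arguments": {
  "targets": [0.5,0,0,0,0,0,0.7,0.5,0,-0.5,0,0,0,0.7,0.4,0,-0.8,0,0,0,0.7,0,-0.4,-0.8,0,0,0,0.7,0,-0.4,-0.8,0,0,0,0.7,0,0,-0.6,0,0,0,0.9,0,0,0,0,0,0,1]
}}

```text
time: 6.78
tcp_pos: [455.9, -136.9, 149.1]
eef_rot: [-0.14, 0.99, -0.002, 0.003]
ft_force: [-0.5, 0.1, -0.0]
grip_width: 0.956
finger_force: 0.0
```

```bash
python3 - <<'E'
from h import *
where()
d=camera("wrist");cv2.imwrite("pics/w2.png",d["frame"])
E
```

```text
t 6.78 jig [[-93.7 -34.6 149.1]] yawerr -0.0 tilt [ 0.006 -0.005 -1.   ] F(jig) [-0.4  0.2 -0. ] g 0.96
```

View pics/w2.png

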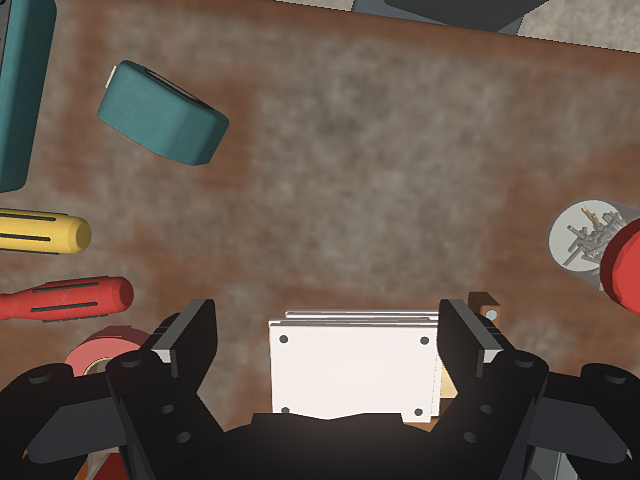

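All plates are now parallel to the back fence (top plate columns 270–440, rows 320–420), but they are still off the left fence. I turn 90° and go to the -y side.

{"name": "servo_tool", "arguments": {
  "targets": [0,0,0,0,0,-0.98,0.5,0,0,0,0,0,-0.98,0.5,0,0,0,0,0,-0.98,0.5,0,0,0,0,0,-0.98,0.5,0,0,0,0,0,-0.98,0.5,0,0,0,0,0,-0.98,0.5,0,0,0,0,0,-0.98,0.5,0,0,0,0,0,-0.98,0.5,0,0,0,0,0,-0.98,0.5,0,0,0,0,0,-0.98,0.5,0,0,0,0,0,-0.98,0.5,0,0,0,0,0,-0.98,0.5,0,0,0,0,0,-0.98,0.5,0,0,0,0,0,-0.98,0.5,0,0,0,0,0,-0.98,0.5,0,0,0,0,0,-0.98,0.5]
}}

```text
time: 8.17
tcp_pos: [453.2, -134.8, 143.6]
eef_rot: [0.8, -0.6, -0.0, -0.0]
ft_force: [0.5, -0.4, 1.1]
grip_width: 0.495
finger_force: 0.0
```

{"name": "servo_tool", "arguments": {
  "targets": [0.47,-0.65,0,0,0,0,0.5,0.47,-0.65,0,0,0,0,0.5,0.47,-0.65,0,0,0,0,0.5,0.47,-0.65,0,0,0,0,0.5,0,0,0,0,0,0,0.5]
}}

```text
time: 8.58
tcp_pos: [578.1, -180.4, 142.5]
eef_rot: [0.798, -0.602, 0.0, -0.0]
ft_force: [-0.4, 0.7, -1.0]
grip_width: 0.505
finger_force: 0.0
```

```bash
python3 - <<'E'
from h import *
where()
d=camera("wrist");cv2.imwrite("pics/w3.png",d["frame"])
E
```

```text
t 8.58 jig [[  11.7 -110.2  142.5]] yawerr -4.714 tilt [ 0.001 -0.    -1.   ] F(jig) [-0.2  0.8 -1. ] g 0.51
```

View pics/w3.png

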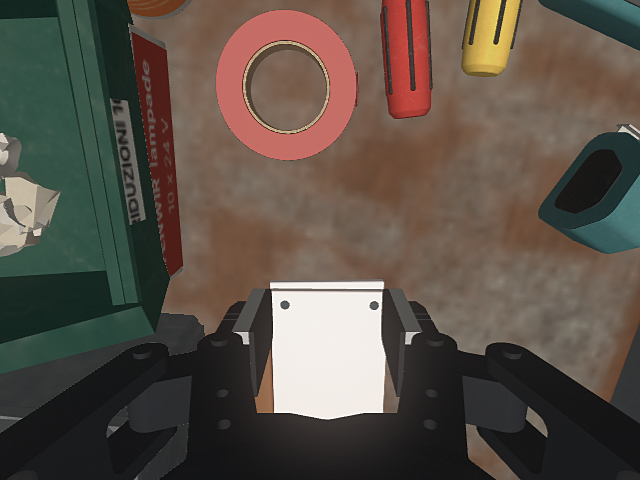

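The wrist view shows the stack centred between the fingers (columns 270–385, open edge at row 285). The green box and tape roll are clear. I descend and push towards the left fence.

{"name": "servo_tool", "arguments": {
  "targets": [0,0,0.69,0,0,0,0.5,0,0,0.69,0,0,0,0.5,0,0,0.69,0,0,0,0.5,0,0,0.69,0,0,0,0.5,0,0,0.69,0,0,0,0.5,0,0,0,0,0,0,0.5]
}}

```text
time: 9.13
tcp_pos: [570.4, -177.1, 1.7]
eef_rot: [0.798, -0.602, -0.004, 0.001]
ft_force: [-1.2, 0.6, -1.2]
grip_width: 0.497
finger_force: 0.0
```

{"name": "servo_tool", "arguments": {
  "targets": [-0.1,0,0,0,0,0,0.5,-0.1,0,0,0,0,0,0.5,-0.1,0,0,0,0,0,0.5,-0.06,0,0,0,0,0,0.5,-0.06,0,0,0,0,0,0.5,-0.06,0,0,0,0,0,0.5,-0.06,0,0,0,0,0,0.5,-0.06,0,0,0,0,0,0.5,-0.06,0,0,0,0,0,0.5,-0.06,0,0,0,0,0,0.5,-0.06,0,0,0,0,0,0.5,-0.06,0,0,0,0,0,0.5,-0.06,0,0,0,0,0,0.5]
}}

```text
time: 10.22
tcp_pos: [564.1, -144.3, 6.5]
eef_rot: [0.798, -0.602, 0.0, 0.0]
ft_force: [-0.1, -5.2, 2.8]
grip_width: 0.502
finger_force: 2.1
```

```bash
python3 - <<'E'
from h import *
where()
E
```

```text
t 10.22 jig [[  8.2 -71.6   6.5]] yawerr -4.715 tilt [ 0. -0. -1.] F(jig) [-1.5 -5.   2.8] g 0.5
```

{"name": "servo_tool", "arguments": {
  "targets": [-0.05,0,0,0,0,0,0.5,-0.05,0,0,0,0,0,0.5,-0.05,0,0,0,0,0,0.5]
}}

```text
time: 10.47
tcp_pos: [562.4, -138.6, 6.5]
eef_rot: [0.798, -0.602, 0.0, 0.0]
ft_force: [0.3, -6.6, 3.4]
grip_width: 0.503
finger_force: 2.7
```

```bash
python3 - <<'E'
from h import *
where()
E
```

```text
t 10.47 jig [[  8.2 -65.7   6.5]] yawerr -4.715 tilt [ 0. -0. -1.] F(jig) [-1.6 -6.4  3.4] g 0.5
```

{"name": "servo_tool", "arguments": {
  "targets": [0.4,0,0,0,0,0,0.5,0,0,0.1,0,0,0,0.5,-0.15,0,0,0,0,0,0.5,-0.15,0,0,0,0,0,0.5,-0.1,0,0,0,0,0,0.5,-0.05,0,0,0,0,0,0.5,-0.03,0,0,0,0,0,0.5]
}}

```text
time: 11.05
tcp_pos: [561.3, -135.0, 2.5]
eef_rot: [0.799, -0.602, 0.0, 0.0]
ft_force: [-0.1, -3.8, -1.2]
grip_width: 0.501
finger_force: 1.5
```

{"name": "servo_tool", "arguments": {
  "targets": [-0.04,0,0,0,0,0,0.5,-0.04,0,0,0,0,0,0.5,0,0,0,0,0,0,0.5]
}}

```text
time: 11.3
tcp_pos: [560.6, -132.3, 2.5]
eef_rot: [0.798, -0.602, 0.0, 0.0]
ft_force: [0.2, -1.6, -0.2]
grip_width: 0.502
finger_force: 0.5
```

```bash
python3 - <<'E'
from h import *
where()
E
```

```text
t 11.3 jig [[  8.2 -59.1   2.5]] yawerr -4.714 tilt [ 0. -0. -1.] F(jig) [-0.2 -1.6 -0.2] g 0.5
```

{"name": "servo_tool", "arguments": {
  "targets": [-0.03,0,0,0,0,0,0.5,-0.03,0,0,0,0,0,0.5,0,0,0,0,0,0,0.5]
}}

```text
time: 11.55
tcp_pos: [560.4, -131.1, 2.7]
eef_rot: [0.798, -0.602, 0.001, 0.001]
ft_force: [1.5, -9.6, -1.9]
grip_width: 0.499
finger_force: 4.7
```

{"name": "servo_tool", "arguments": {
  "targets": [-0.03,0,0,0,0,0,0.5,0,0,0,0,0,0,0.5]
}}

```text
time: 11.72
tcp_pos: [560.5, -131.1, 2.9]
eef_rot: [0.798, -0.602, 0.002, 0.001]
ft_force: [1.2, -16.7, -3.4]
grip_width: 0.503
finger_force: 8.4
```

{"name": "servo_tool", "arguments": {
  "targets": [-0.03,0,0,0,0,0,0.5,0,0,0,0,0,0,0.5]
}}

```text
time: 11.88
tcp_pos: [560.5, -131.1, 3.1]
eef_rot: [0.798, -0.603, 0.003, 0.002]
ft_force: [0.9, -24.6, -3.3]
grip_width: 0.501
finger_force: 12.1
```

```bash
python3 - <<'E'
from h import *
where()
E
```

```text
t 11.88 jig [[  8.4 -58.    3.1]] yawerr -4.716 tilt [-0.    -0.007 -1.   ] F(jig) [ -6.  -23.9  -3.3] g 0.5
```

Hard stop against the left fence. Now back to the -x side for a firm second tap.

{"name": "servo_tool", "arguments": {
  "targets": [0.5,0,0,0,0,0,0.5,0.5,0,-0.6,0,0,0,0.5,0,0,-0.8,0,0,0,0.5,0,0,-0.8,0,0,0,0.5,0,0,-0.6,0,0,0,0.5]
}}

```text
time: 12.3
tcp_pos: [570.5, -166.4, 116.8]
eef_rot: [0.798, -0.602, 0.0, -0.0]
ft_force: [0.2, -0.2, 1.0]
grip_width: 0.494
finger_force: 0.0
```

{"name": "servo_tool", "arguments": {
  "targets": [0,0,0,0,0,0.98,0.7,0,0,0,0,0,0.98,0.7,0,0,0,0,0,0.98,0.7,0,0,0,0,0,0.98,0.7,0,0,0,0,0,0.98,0.7,0,0,0,0,0,0.98,0.7,0,0,0,0,0,0.98,0.7,0,0,0,0,0,0.98,0.7,0,0,0,0,0,0.98,0.7,0,0,0,0,0,0.98,0.7,0,0,0,0,0,0.98,0.7,0,0,0,0,0,0.98,0.7,0,0,0,0,0,0.98,0.7,0,0,0,0,0,0.98,0.7,0,0,0,0,0,0.98,0.7,0,0,0,0,0,0.98,0.7,0,0,0,0,0,0,0.7]
}}

```text
time: 13.72
tcp_pos: [570.2, -165.9, 114.4]
eef_rot: [-0.138, 0.99, 0.0, 0.0]
ft_force: [0.5, 1.1, 1.0]
grip_width: 0.7
finger_force: 0.0
```

{"name": "servo_tool", "arguments": {
  "targets": [0.55,0.6,0,0,0,0,0.7,0.55,0.6,0,0,0,0,0.7,0.55,0.6,0,0,0,0,0.7,0.55,0.6,0,0,0,0,0.7,0,0,0,0,0,0,0.7]
}}

```text
time: 14.13
tcp_pos: [453.9, -95.3, 114.3]
eef_rot: [-0.142, 0.99, 0.001, -0.002]
ft_force: [1.8, -0.4, 0.2]
grip_width: 0.7
finger_force: 0.0
```

```bash
python3 - <<'E'
from h import *
where()
d=camera("wrist");cv2.imwrite("pics/w4.png",d["frame"])
E
```

```text
t 14.13 jig [[-84.1   6.  114.3]] yawerr 0.005 tilt [-0.003  0.003 -1.   ] F(jig) [ 1.6 -0.9  0.2] g 0.7
```

View pics/w4.png

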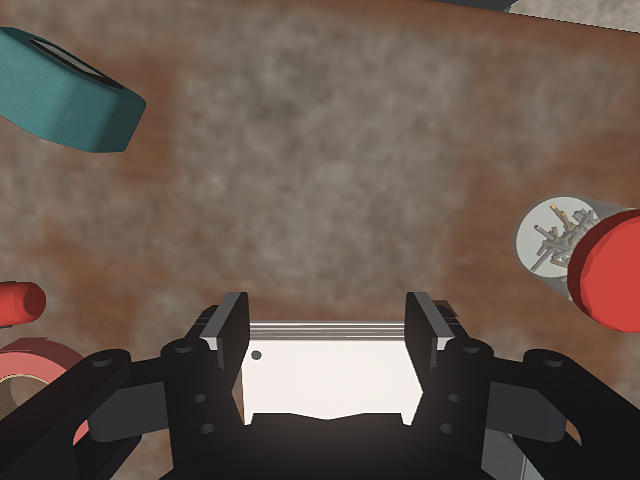

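The stack looks flush now (front edges at rows 322–340). I descend and tap in +x.

{"name": "servo_tool", "arguments": {
  "targets": [0,-0.15,0.7,0,0,0,0.7,0,0,0.7,0,0,0,0.7,0,0,0.7,0,0,0,0.7,0,0,0.68,0,0,0,0.7,0,0,0,0,0,0,0.7,-0.2,0,0,0,0,0,0.7,-0.2,0,0,0,0,0,0.7,-0.2,0,0,0,0,0,0.7,-0.15,0,0,0,0,0,0.7,-0.06,0,0,0,0,0,0.7,-0.06,0,0,0,0,0,0.7,-0.06,0,0,0,0,0,0.7,-0.06,0,0,0,0,0,0.7]
}}

```text
time: 15.27
tcp_pos: [498.9, -93.2, 3.4]
eef_rot: [-0.14, 0.99, -0.0, -0.0]
ft_force: [-2.2, 0.4, 1.6]
grip_width: 0.7
finger_force: 0.6
```

{"name": "servo_tool", "arguments": {
  "targets": [-0.04,0,0,0,0,0,0.7,-0.04,0,0,0,0,0,0.7,0,0,0,0,0,0,0.7]
}}

```text
time: 15.52
tcp_pos: [499.3, -92.9, 3.2]
eef_rot: [-0.14, 0.99, -0.001, -0.003]
ft_force: [-15.6, -8.7, 12.6]
grip_width: 0.701
finger_force: 9.0
```

```bash
python3 - <<'E'
from h import *
where()
E
```

```text
t 15.52 jig [[-39.8  -4.3   3.2]] yawerr 0.0 tilt [-0.005 -0.001 -1.   ] F(jig) [-17.4  -4.   12.6] g 0.7
```

{"name": "servo_tool", "arguments": {
  "targets": [-0.03,0,0,0,0,0,0.7,0,0,0,0,0,0,0.7]
}}

```text
time: 15.68
tcp_pos: [499.3, -92.8, 3.1]
eef_rot: [-0.14, 0.99, -0.001, -0.004]
ft_force: [-24.1, -12.4, 17.0]
grip_width: 0.701
finger_force: 12.6
```

{"name": "servo_tool", "arguments": {
  "targets": [-0.03,0,0,0,0,0,0.7,0,0,0,0,0,0,0.7]
}}

```text
time: 15.85
tcp_pos: [499.3, -92.8, 3.0]
eef_rot: [-0.14, 0.99, -0.001, -0.005]
ft_force: [-29.2, -17.2, 22.2]
grip_width: 0.7
finger_force: 16.8
```

{"name": "servo_tool", "arguments": {
  "targets": [0.2,0,0,0,0,0,0.7,0.5,0,0,0,0,0,0.7,0.5,0,-0.7,0,0,0,0.7,0.3,-0.3,-0.9,0,0,0,0.7,0,-0.4,-0.9,0,0,0,0.7,0,-0.4,-0.9,0,0,0,0.7,0,0,-0.5,0,0,0,1,0,0,0,0,0,0,1]
}}

```text
time: 16.52
tcp_pos: [460.5, -152.2, 163.4]
eef_rot: [-0.14, 0.99, -0.002, 0.003]
ft_force: [0.5, 0.3, 0.3]
grip_width: 0.949
finger_force: 0.0
```

```bash
python3 - <<'E'
from h import *
where()
J=np.load("J.npy")
d=camera("wrist");g=d["frame"];o=cv2.resize(g[270:430,240:520],(784,448),interpolation=2);cv2.imwrite("pics/w5.png",o)
t=camera("top");cv2.imwrite("pics/t5.png",t["frame"])
s=camera("scene");cv2.imwrite("pics/s5.png",s["frame"])
E
```

```text
t 16.52 jig [[-93.5 -50.6 163.4]] yawerr -0.001 tilt [ 0.005 -0.004 -1.   ] F(jig) [0.6 0.1 0.3] g 0.95
```

View pics/w5.png

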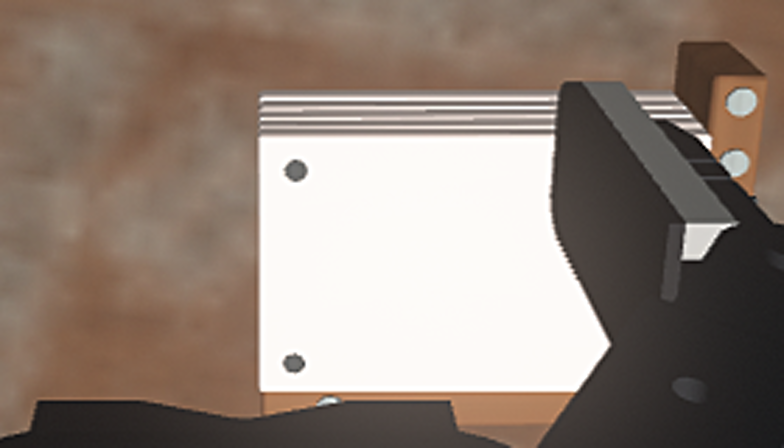

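The crop shows five flush edges (left ends all at column 260, level with the back fence end). The right end touches the left fence at about column 712. The stack is squared, so I turn, close the fingers and go behind the flap.

{"name": "servo_tool", "arguments": {
  "targets": [0,0,0,0,0,-0.98,0,0,0,0,0,0,-0.98,0,0,0,0,0,0,-0.98,0,0,0,0,0,0,-0.98,0,0,0,0,0,0,-0.98,0,0,0,0,0,0,-0.98,0,0,0,0,0,0,-0.98,0,0,0,0,0,0,-0.98,0,0,0,0,0,0,-0.98,0,0,0,0,0,0,-0.98,0,0,0,0,0,0,-0.98,0,0,0,0,0,0,-0.98,0,0,0,0,0,0,-0.98,0,0,0,0,0,0,-0.98,0,0,0,0,0,0,-0.98,0,0,0,0,0,0,-0.98,0,0,0,0,0,0,0,0]
}}

```text
time: 18.08
tcp_pos: [458.1, -150.0, 158.0]
eef_rot: [0.8, -0.6, -0.001, 0.0]
ft_force: [0.5, -0.3, -0.6]
grip_width: -0.001
finger_force: 0.0
```

{"name": "servo_tool", "arguments": {
  "targets": [-0.59,-0.34,0,0,0,0,0,-0.59,-0.34,0,0,0,0,0,-0.59,-0.34,0,0,0,0,0,-0.59,-0.34,0,0,0,0,0,-0.59,-0.34,0,0,0,0,0,-0.59,-0.34,0,0,0,0,0,-0.59,-0.34,0,0,0,0,0,-0.59,-0.34,0,0,0,0,0,0,0,0,0,0,0,0]
}}

```text
time: 18.83
tcp_pos: [511.5, 64.5, 158.2]
eef_rot: [0.798, -0.602, -0.001, -0.0]
ft_force: [-0.7, -0.5, -0.1]
grip_width: 0.001
finger_force: 0.0
```

```bash
python3 - <<'E'
from h import *
where()
d=camera("wrist");cv2.imwrite("pics/w6.png",d["frame"])
E
```

```text
t 18.83 jig [[ 15.5 143.6 158.2]] yawerr -4.715 tilt [-0.001  0.001 -1.   ] F(jig) [-0.8 -0.3 -0.1] g 0.0
```

View pics/w6.png

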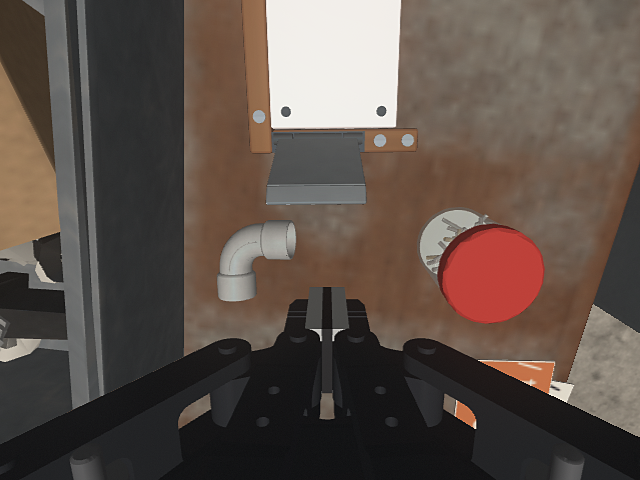

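The wrist view shows the flap's bent end at rows 185–204, columns 267–366. The elbow is at (258,262) and the jar at (490,270); both are clear of a finger coming down at z≈75. The stack lies snug to both fences. I descend and tip the flap over.

{"name": "servo_tool", "arguments": {
  "targets": [0,0,0.68,0,0,0,0,0,0,0.68,0,0,0,0,0,0,0.68,0,0,0,0,0,0,0,0,0,0,0,0.15,0,0,0,0,0,0,0.15,0,0,0,0,0,0,0.15,0,0,0,0,0,0,0.15,0,0,0,0,0,0,0.15,0,0,0,0,0,0,0.15,0,0,0,0,0,0,0.15,0,0,0,0,0,0,0.15,0,0,0,0,0,0]
}}

```text
time: 19.88
tcp_pos: [524.9, 14.0, 77.8]
eef_rot: [0.798, -0.602, 0.0, -0.0]
ft_force: [-0.1, 0.8, 0.6]
grip_width: -0.005
finger_force: 0.4
```

{"name": "servo_tool", "arguments": {
  "targets": [0.15,0,0,0,0,0,0,0.15,0,0,0,0,0,0,0.15,0,0,0,0,0,0,0.15,0,0,0,0,0,0,0.15,0,0,0,0,0,0]
}}

```text
time: 20.3
tcp_pos: [533.0, -14.7, 77.6]
eef_rot: [0.798, -0.602, -0.0, 0.0]
ft_force: [-0.1, 1.2, -0.3]
grip_width: 0.002
finger_force: 0.4
```

{"name": "servo_tool", "arguments": {
  "targets": [0.15,0,0,0,0,0,0,0.15,0,0,0,0,0,0,0.1,0,0,0,0,0,0,0,0,0,0,0,0,0]
}}

```text
time: 20.63
tcp_pos: [537.7, -30.4, 77.7]
eef_rot: [0.798, -0.602, 0.0, 0.0]
ft_force: [0.3, -0.4, 0.2]
grip_width: 0.002
finger_force: 0.0
```

```bash
python3 - <<'E'
from h import *
where()
d=camera("scene");cv2.imwrite("pics/s6.png",cv2.resize(d["frame"][170:320,220:420],(800,600),interpolation=2))
E
```

```text
t 20.63 jig [[14.3 45.1 77.7]] yawerr -4.715 tilt [ 0. -0. -1.] F(jig) [ 0.2 -0.4  0.2] g 0.0
```

View pics/s6.png

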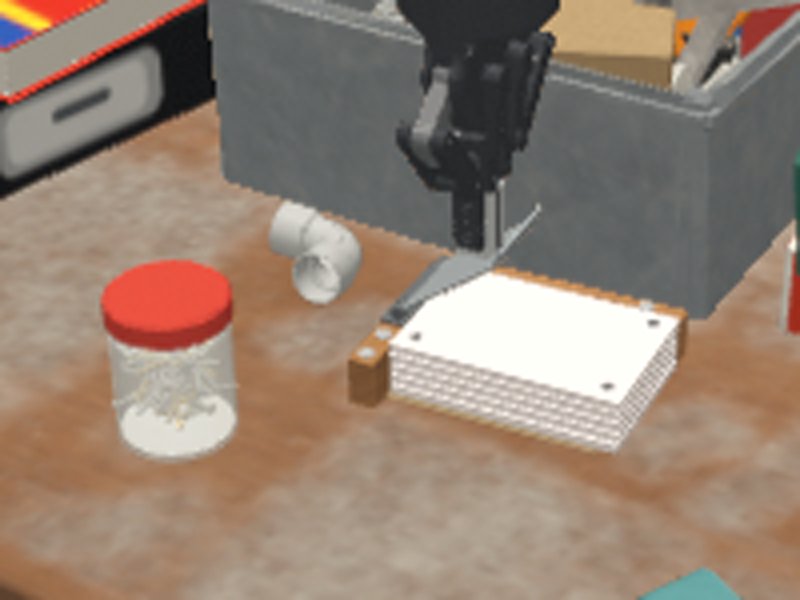

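The scene shows the flap past upright at about 40° over a neatly squared stack, with jar and elbow unmoved. I lift, move outward and press the flap from above.

{"name": "servo_tool", "arguments": {
  "targets": [0,0,-0.65,0,0,0,0,0.38,0,0,0,0,0,0,0,0,0,0,0,0,0,0,0,0.15,0,0,0,0,0,0,0.15,0,0,0,0,0,0,0.15,0,0,0,0,0,0,0.15,0,0,0,0,0,0,0.15,0,0,0,0,0,0,0.15,0,0,0,0,0,0,0.15,0,0,0,0,0,0,0.15,0,0,0,0,0,0,0.1,0,0,0,0]
}}

```text
time: 21.68
tcp_pos: [541.3, -44.1, 50.8]
eef_rot: [0.798, -0.602, -0.0, 0.0]
ft_force: [-0.8, -0.8, 0.4]
grip_width: -0.001
finger_force: 0.3
```

{"name": "servo_tool", "arguments": {
  "targets": [0,0,0.05,0,0,0,0,0,0,0.05,0,0,0,0,0,0,0,0,0,0,0]
}}

```text
time: 21.93
tcp_pos: [541.4, -44.1, 47.4]
eef_rot: [0.798, -0.602, -0.0, 0.0]
ft_force: [0.1, 0.2, 0.4]
grip_width: 0.002
finger_force: 0.0
```

```bash
python3 - <<'E'
from h import *
where()
E
```

```text
t 21.93 jig [[14.1 30.9 47.4]] yawerr -4.715 tilt [-0.  0. -1.] F(jig) [0.2 0.1 0.4] g 0.0
```

{"name": "servo_tool", "arguments": {
  "targets": [0,0,0.05,0,0,0,0,0,0,0,0,0,0,0]
}}

```text
time: 22.1
tcp_pos: [541.5, -44.2, 45.6]
eef_rot: [0.798, -0.602, 0.0, -0.0]
ft_force: [0.1, 0.1, 0.5]
grip_width: 0.001
finger_force: 0.0
```

{"name": "servo_tool", "arguments": {
  "targets": [0,0,0.04,0,0,0,0,0,0,0,0,0,0,0]
}}

```text
time: 22.27
tcp_pos: [541.7, -44.2, 45.0]
eef_rot: [0.798, -0.602, 0.0, -0.0]
ft_force: [-4.7, 0.6, 12.3]
grip_width: -0.0
finger_force: 6.8
```

{"name": "servo_tool", "arguments": {
  "targets": [0,0,0.03,0,0,0,0,0,0,0,0,0,0,0,0,0,0,0,0,0,0]
}}

```text
time: 22.52
tcp_pos: [541.8, -44.2, 44.9]
eef_rot: [0.798, -0.602, 0.001, -0.0]
ft_force: [-10.0, 1.9, 34.3]
grip_width: -0.001
finger_force: 17.2
```

Hard stop at z=45 mm, the height of the shut flap's upper face (42 + 3). I lift off and check.

{"name": "servo_tool", "arguments": {
  "targets": [0,0,-0.1,0,0,0,0,0,0,-0.8,0,0,0,0,0.2,0,-0.9,0,0,0,0,-0.7,0,-0.9,0,0,0,0,-0.8,0,0,0,0,0,0,-0.8,0,0,0,0,0,0,-0.8,0,0,0,0,0,0,0,0,0,0,0,0,0]
}}

```text
time: 23.18
tcp_pos: [508.6, 68.9, 148.1]
eef_rot: [0.799, -0.601, -0.0, -0.0]
ft_force: [0.1, -0.2, 0.4]
grip_width: -0.003
finger_force: 0.0
```

```bash
python3 - <<'E'
from h import *
where()
d=camera("scene");w=camera("wrist")
a=cv2.resize(d["frame"][190:310,250:410],(520,390),interpolation=2)
b=cv2.resize(w["frame"][0:300,180:460],(280,300))
o=np.zeros((390,800,3),np.uint8);o[:,:520]=a;o[:300,520:]=b;cv2.imwrite("pics/f.png",o)
E
```

```text
t 23.18 jig [[ 13.9 148.6 148.1]] yawerr -4.711 tilt [ 0.     0.001 -1.   ] F(jig) [ 0.  -0.2  0.4] g -0.0
```

View pics/f.png

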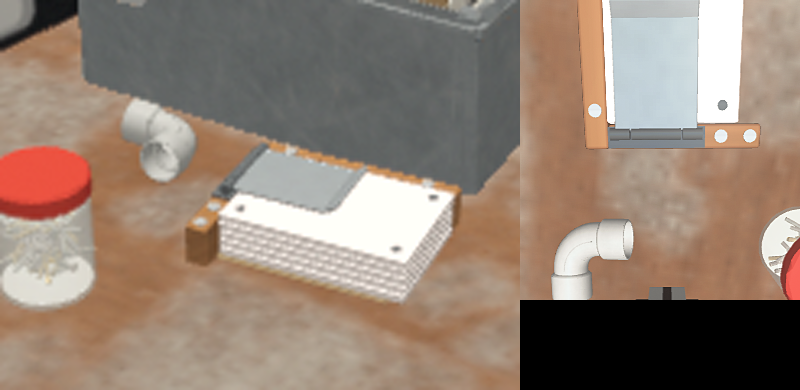

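The flap lies flat at scene-crop (300,180) on a flush stack against both fences, and the elbow and jar have not moved. I hand it in.

```bash
python3 -c "
from station import *
print(sign_off())"
```

```text
the job is handed in; nothing more can be done
None
```

I handed the job in at about 23 s: the five plates are flush against both fences, the flap is pressed shut, and the elbow, jar and measure were not touched; the sign-off call returned no verdict.

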